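Read a culture dish under the hand lens

ROBOT

A 7-joint arm with a two-finger parallel gripper is mounted at the origin on a cart in front of the work surface, level with it; the furniture and walls round the work are solid. World frame = base frame: x ahead of the robot, y to its left, z up, the work surface at z = 0. Lengths are in m, angles in rad, forces in N, time in s.
With the tool pointing down it reaches from about 0.4 to 0.875 m from the base axis. Payload 19.3 kg.
Tool frame: the origin (TCP) lies at the very end of the fingers, on their centre line; the grasp point (between the pads) lies 19 mm behind it; z points along the fingers, y is the line along which they close (so a half turn about z gives the same grasp; the last joint's range is limited). The gripper opens to 85 mm and grips with 20 to 120 N. Pads are 22 mm wide; open, the fingers measure 114 mm over their backs; the gripper's body (76 mm by 85 mm) begins 54 mm behind the grasp point. The pads swing forward as they close: fully open they stand 13 mm farther back than shut.
Start: joints at [1.17, 0.521, -0.036, 1.599, 0.021, 1.021, -0.113], TCP at [0.203, -0.591, 0.192] pointing down, gripper open.
Joint ranges: [-2.91, 2.91], [-0.3, 2.13], [-1.5, 1.42], [0.17, 2.43], [-1.26, 4.41], [0.16, 1.93], [-2.52, 2.52]. Speed limits (rad/s): [1.89, 1.89, 2.39, 2.39, 3.01, 3.01, 3.01].

INTERFACE

Orientations are given as [roll, pitch, yaw] about the fixed x, y, z axes, in that order (R = Rz(yaw) Ry(pitch) Rx(roll)).
In Python, from workcell import bot gives the robot as it stands.
- The arm moves only by the shell command python3 -m crank 'ROWS' [FORCE]. ROWS is a JSON object of lists of equal length, an entry for each row: "travel": the shift along the world's x, y, z in cm, a list of three; "turn": the turn, a rotation vector about the world's x, y, z in degrees, a list of three; "gripper": the closure, from 0 (fully open) to 1 (shut). A call has exactly 5 rows; each row is the pose to reach, as a shift and turn from the pose commanded when the call began; what a row does not reach only later rows make up. A row lasts 1/10 s, in which the tool goes at most 50 mm and 8.59 degrees, less where a joint would pass 70% of its speed; a pose out of reach is approached as far as the arm can. A call with a gripper value outside its range is refused whole. The fingers move at their own pace and stop on an object; FORCE is the grip in N (left out, the last holds). Time passes only in rows, so rows that repeat a pose let the fingers close, or fill a call up. It gives the time, the measured TCP pose, the force, the opening and the grip force at its end, in the units of the state.
- bot.observe(): the state, without advancing time (a new reading comes with each control period).
- bot.grab_frame(name): name is "scene" or "top"; returns a dict with "pixels" (480x640x3 uint8, red, green, blue), "fx", "fy", "cx", "cy" (pixels), "dist" ([k1, k2, p1, p2, k3] as OpenCV has them; the pictures are not rectified), "extrinsics" (4x4, takes a point from world to camera coordinates). Camera axes: x right, y down, z forward; pixel columns grow to the right and rows downward; lengths in m; the calibration is good to about 2 mm. A picture is of the moment at which its call begins. There is no depth.
- bot.job_done(): hands the job in; it is judged then, once.
The state is a dict: "clock": time; "qpos": joint angles; "qd": joint speeds; "joint_efforts": joint torques, N m; "position": TCP position; "tool_rot": TCP orientation; "force": force on the tool from outside, world axes, zero at the start; "moment": the same for the moment, N m; "grip_width": finger opening in m; "finger_force": force on a finger pad.
Only numpy, scipy, OpenCV 4.12 (cv2) and the standard library are available. Lean on these libraries where they do the work, as an engineer would, in place of code of your own. Each camera call takes 0.05 s, during which the arm holds its last target. There are 200 camera calls.

TASK

Set the culture dish down in the round seat of the reading stand's sliding stage and let go, then push the stage all the way back to its stop, over the lamp, with the dish lying in its seat. Then pick up the hand lens and hold it level over the middle of the dish, its lens at the height of the focus pointer's tip on the column and touching neither stand nor dish; finish still holding it there. Do not shift the pointer's setting or disturb the bottle, vial and stamp.

Things in the scene. Friction and masses are not known exactly. Their poses are not given: they have to be found in the camera images.
- reader: Fixed reading stand: grey lamp housing 250 x 130 x 30 mm. Origin on the bench under its mid-width, 115 mm behind the front edge; x points from the front (loading end, robot side) to the back, y left, z up. The stage runs along x on its top. At the back a steel column, 12 mm thick, 220 mm high, stands at x = +118 mm, y = 0. With the stage home the seat's centre is at x = +45 mm, y = 0.
- stage (a joint): Travel of the sliding stage in m along the stand's +x: about 0 to 0.015 at the start (loading end), 0.090 at its stop (home, seat over the lamp). Moves with about 2 N of friction and stays where it is left.
- seat (a point): Centre of the floor of the round recess in the aluminium stage (115 x 100 x 12 mm; moves along): 62 mm across, 6 mm deep, chamfered mouth; floor 37 mm, stage top 43 mm above the bench. Axes as the stand's. The stage reaches 50 mm from this point to each side (y) and back, 65 mm to the front; the guides beside it are lower than its top.
- thumb_plate (a point): Middle of the front (robot-side) face of the black upright thumb plate at the stage's front edge (moves along): plate 46 mm wide, 10 mm thick, rising 25 mm above the stage top. The point is 65 mm in front of the seat centre, 58 mm above the bench. Push it along the stand's +x.
- focus_mark (a point): Tip of the small steel pointer on the black clamp collar (22 mm across) of the column: it points toward the front, 31 mm from the column axis, 42 mm behind the home position of the seat centre. Its height, 115 to 165 mm above the bench, is the focal height; the collar is clamped (12 N) and stays put.
- dish: Closed clear plastic culture dish with dark red agar, 16 mm high: body 58 mm across up to 12 mm, lid rim 62 mm across at 14 to 16 mm (lid fixed on). Origin at the centre of its underside, z up. About 30 g. Grasp it across the lid rim from above, fingertips about 8 to 12 mm above its underside: deeper they meet the stage's top when it is seated 6 mm deep.
- loupe: Hand lens lying flat, about 90 g: steel ring 58 mm across and 15 mm high with a clear lens, and a straight black flat-sided handle 100 mm long, 18 mm wide, 16 mm high along -x of its frame (from 38 to 138 mm from the lens axis). Origin on the lens axis at the underside; z is the lens axis, up.
- lens_centre (a point): Middle of the lens, on its axis 7.5 mm above the hand lens's underside.
- lens_grip (a point): Middle of the handle, 88 mm from the lens axis, 8 mm above the underside.
- bottle: Bystander: amber dropper bottle, 36 mm across, 108 mm high; origin under its centre.
- vial: Bystander: small glass vial with grey stopper, 22 mm across, 48 mm high; origin under its centre.
- stamp: Bystander: black self-inking stamp standing up, 31 x 50 x 92 mm; origin under its centre.
Not all that is in view belongs to the job. There is more than one size of the dish; the one meant has the size given above. There is more than one size of the loupe; the one meant has the size given above.

How it is judged:
On the way, in this order (a step that is already met when the one before it is completed fails the run):
1. the dish lies flat on the floor of the seat, let go (horizontal distance between dish and seat below 0.004 m and z of dish in the frame of seat below 0.003 m and angle between dish's own z axis and vertical below 0.06 rad and contact force between dish and the fingers below 0.05 N), for 0.2 s.
2. the stage is pushed home to its stop with the dish in its seat (value of joint stage above 0.086 m and horizontal distance between dish and seat below 0.004 m and z of dish in the frame of seat below 0.003 m), for 0.2 s.
At the end, for the whole second after the job is handed in: The stage is within 4 mm of its stop with the dish flat down in its seat; the hand lens, held by the gripper alone and at rest, is level within about 6 degrees, its centre within 10 mm of the dish's axis and within 6 mm of the height of the focus pointer's tip; the program ends holding it there (all of step 2 and angle between dish's own z axis and vertical below 0.06 rad and horizontal distance between lens_centre and dish below 0.01 m and z of lens_centre in the frame of focus_mark between -0.006 and 0.006 m and angle between loupe's own z axis and vertical below 0.1 rad and linear speed of loupe below 0.02 m/s and contact force between loupe and the fingers above 1 N and contact force between loupe and reader below 0.05 N and contact force between loupe and dish below 0.05 N); the arm keeps its last pose, push and grip.
It fails at once if the focus pointer's setting is shifted (more than 3 mm along the column) (distance of focus_mark from where it was at the start of the episode above 0.003 m).
It fails at once if the dish is turned over or stood on edge (angle between dish's own z axis and vertical above 0.7 rad).
It fails at once if a bystander is pushed (more than 20 mm) or knocked over (distance of any of bottle, vial, stamp from where it was at the start of the episode above 0.02 m or angle between any of bottle, vial, stamp's own z axis and vertical above 0.4 rad).
It also fails if it takes over 58 s, if anything falls off the work surface, if the arm or the gripper's body presses on something with over 40 N, if the wrist force passes 120 N, or if a joint passes its speed limit or range.

## Working session

There is one attempt and no reset: what is moved stays moved. The work goes in short steps, Python scripts to look and compute and a shell command to move; the robot and the scene stay as the last step left them, time stands still between calls to the robot, and variables do not carry over. Pictures are saved under pics/ and viewed, at most 10 in all, crops included, and the job is handed in when it is done.

```bash
mkdir -p pics; ls; python3 - <<'E'
from workcell import bot
import cv2,pickle
for n in("scene","top"):
    f=bot.grab_frame(n); cv2.imwrite(f"pics/{n}0.png",f["pixels"][:,:,::-1]); pickle.dump(f,open(f"{n}0.pkl","wb"))
    print(n,f["fx"],f["fy"],f["cx"],f["cy"],f["dist"],f["extrinsics"])
print(bot.observe())
E
```

```text
pics
scene 529.5491790683911 529.5491790683911 319.2807308907022 245.6426340195372 [0.04887384 0.         0.         0.         0.        ] [[-0.59447134 -0.80392182  0.01770714  0.25740534]
 [-0.45653878  0.31930298 -0.83043238  0.35121667]
 [ 0.66194877 -0.50175224 -0.55683796  0.65695215]
 [ 0.          0.          0.          1.        ]]
top 486.06747363380083 486.06747363380083 315.75902766497165 243.63562864130668 [-0.06824271  0.          0.          0.          0.        ] [[ 0.00975833 -0.99993882  0.00520957 -0.08488758]
 [-0.98174796 -0.01057013 -0.18989263  0.53222071]
 [ 0.18993608 -0.00326145 -0.98179104  1.07911792]
 [ 0.          0.          0.          1.        ]]
{'clock': 0.1, 'qpos': array([ 1.16978817,  0.52194784, -0.03633209,  1.59994851,  0.02119788,
        1.02110652, -0.11283033]), 'qd': array([-0.0005496 , -0.0007387 ,  0.0007419 , -0.00163491, -0.00108847,
       -0.00208293,  0.00159381]), 'joint_efforts': array([ 4.17964911e-03, -9.28499579e+01,  1.98422335e+00, -3.70537055e+01,
        1.82115077e-02,  5.39078785e-03,  1.72905709e-05]), 'position': array([ 0.20286082, -0.59079722,  0.19138824]), 'tool_rot': array([-3.14056957e+00,  6.79690607e-05,  3.30769778e-01]), 'force': array([0.20554157, 0.51819374, 0.25076467]), 'moment': array([-0.06909517,  0.00088272, -0.00651898]), 'finger_force': 0.0, 'grip_width': 0.08555113952000898}
```

View pics/scene0.png

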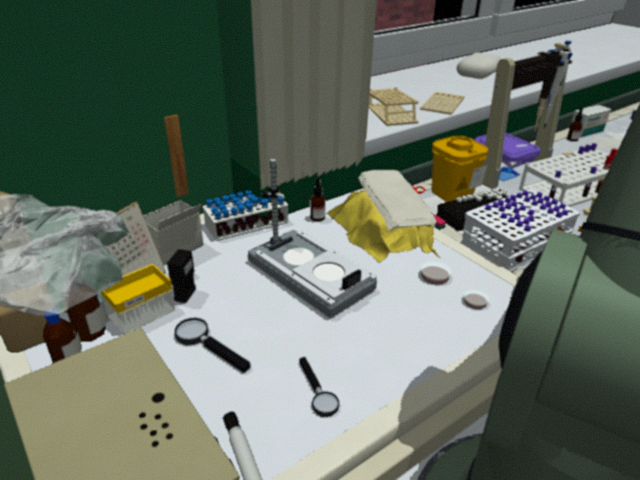

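View pics/top0.png

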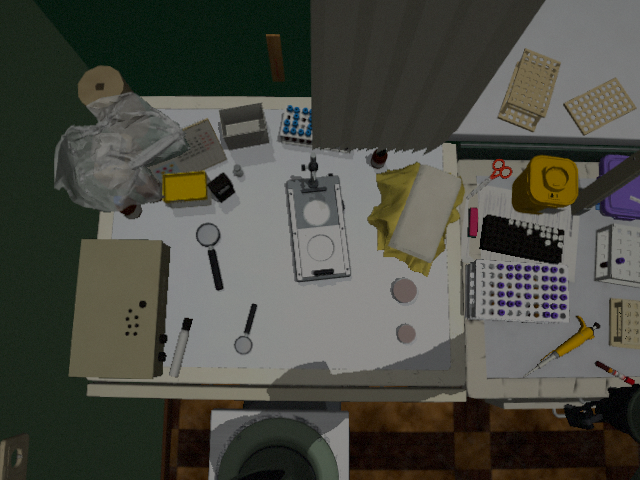

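The top view shows two dishes at (403,290), larger, and (406,333), and two loupes at (208,235), larger, and (243,344). The stand is at (318,230), with the bottle at (379,158), the vial at (238,170) and the stamp at (221,187). I'll measure sizes next and confirm them in an enlarged crop.

```bash
cat > h.py <<'E'
import cv2,pickle,numpy as np
from scipy.optimize import least_squares
def K(f): return np.array([[f["fx"],0,f["cx"]],[0,f["fy"],f["cy"]],[0,0,1.]]),np.array(f["dist"],float)
def ray(f,uv):
    k,d=K(f); n=cv2.undistortPoints(np.array(uv,float).reshape(-1,1,2),k,d).reshape(-1,2)
    R,t=f["extrinsics"][:3,:3],f["extrinsics"][:3,3]
    return -R.T@t, np.c_[n,np.ones(len(n))]@R
def plane(f,uv,z):
    o,d=ray(f,uv); return o+d*((z-o[2])/d[:,2])[:,None]
def proj(f,P):
    k,d=K(f); R,t=np.array(f["extrinsics"][:3,:3]),f["extrinsics"][:3,3]
    return cv2.projectPoints(np.array(P,float).reshape(-1,1,3),cv2.Rodrigues(R)[0],t,k,d)[0].reshape(-1,2)
def load(n): return pickle.load(open(n+".pkl","rb"))
def snap(n,name):
    from workcell import bot
    f=bot.grab_frame(n); pickle.dump(f,open(name+".pkl","wb")); return f
def crop(f,x0,y0,w,h,s): return cv2.resize(f["pixels"][y0:y0+h,x0:x0+w,::-1],None,fx=s,fy=s,interpolation=cv2.INTER_CUBIC)
E
python3 - <<'E'
from h import *
f=load("top0"); g=load("scene0")
a=np.hstack([crop(f,280,150,75,140,4),crop(f,185,215,75,140,3.0 and 4)])
b=crop(f,380,270,48,80,4)
b=cv2.copyMakeBorder(b,0,a.shape[0]-b.shape[0],0,0,cv2.BORDER_CONSTANT)
cv2.imwrite("pics/crop1.png",np.hstack([a,b])) 
s=crop(g,160,150,230,160,3.4)
cv2.imwrite("pics/crop2.png",s)
print(a.shape,s.shape)
# dish colours
im=f["pixels"]
for c in [(403,290),(406,333),(208,235),(243,344)]: print(c,im[c[1],c[0]],im[c[1],c[0]-20])
E
```

```text
(560, 600, 3) (544, 782, 3)
(403, 290) [103  92  87] [140 139 137]
(406, 333) [101  90  85] [139 138 135]
(208, 235) [111 112 113] [136 138 137]
(243, 344) [112 116 114] [136 139 137]
```

View pics/crop1.png

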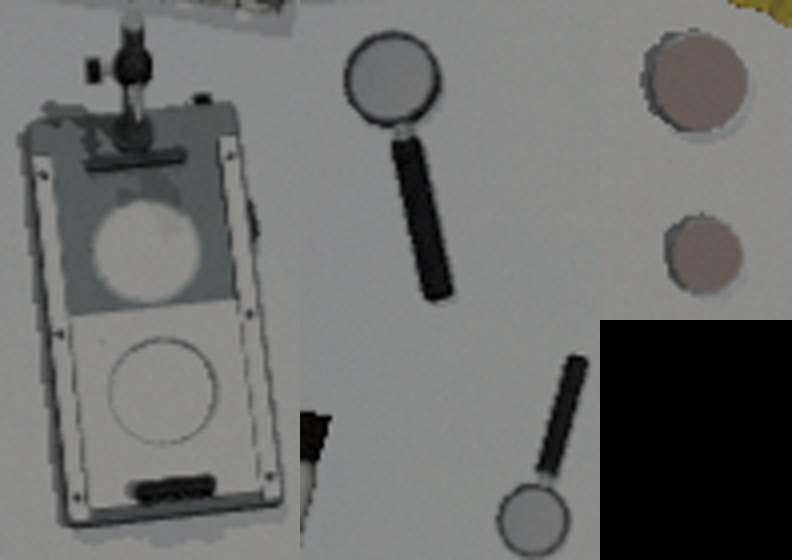

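View pics/crop2.png

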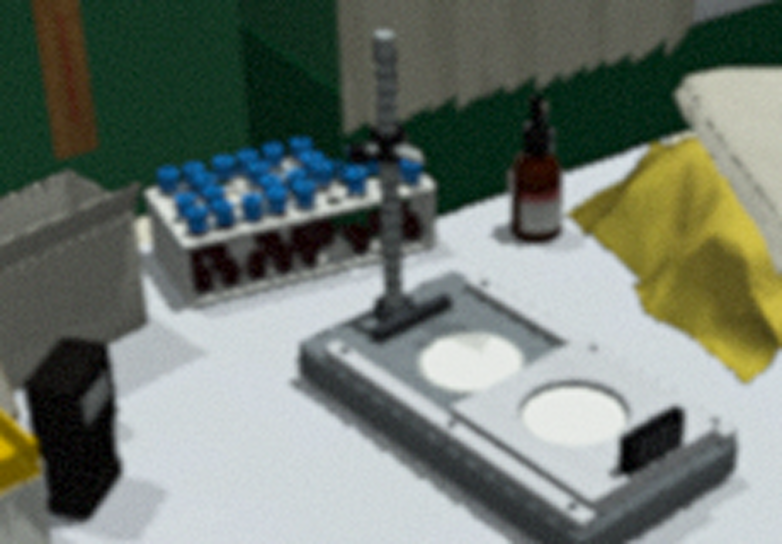

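```bash
python3 - <<'E'
from h import *
f=load("top0"); g=load("scene0")
T=lambda c:[280+(c[0]+.5)/4-.5,150+(c[1]+.5)/4-.5]
S=lambda c:[160+(c[0]+.5)/3.4-.5,150+(c[1]+.5)/3.4-.5]
# (kind,P local, uses s?)
top=[((27,125),(.135,.065,.03),0),((237,103),(.135,-.065,.03),0),((282,503),(-.115,-.065,.03),0),((65,525),(-.115,.065,.03),0),
((162,391),(-.045,0,.043),1),((70,316),(.005,.05,.043),1),((238,300),(.005,-.05,.043),1),((147,251),(.045,0,.03),0)]
sc=[((384,33),(.118,0,.22),0),((575,413),(-.045,0,.041),1),((472,360),(.045,0,.03),0),((738,435),(-.115,-.065,.03),0),((300,352),(.135,.065,.03),0)]
def W(p,L,s): 
    c,sn=np.cos(p[2]),np.sin(p[2]); x=L[0]+(p[3] if s else 0)
    return [p[0]+c*x-sn*L[1],p[1]+sn*x+c*L[1],L[2]]
def res(p,full=False,use=3):
    r=[]
    if use&1: r+=list(proj(f,[W(p,L,s) for _,L,s in top])-[T(c) for c,_,_ in top])
    if use&2: r+=list(proj(g,[W(p,L,s) for _,L,s in sc])-[S(c) for c,_,_ in sc])
    r=np.array(r); return r if full else r.ravel()
for u in(1,2,3):
    q=least_squares(lambda p:res(p,use=u),[.55,-.1,0,.005],loss="soft_l1").x; print(u,q.round(4))
    print(res(q,True,u).round(1).tolist())
    # focus height from collar / pointer
    for L in [(.118,0),(.087,0)]:
        for n,cam,pt in (("top",f,T((133,66)) if L[0]>.1 else T((139,112))),("scene",g,S((382,147)) if L[0]>.1 else S((418,155)))):
            h=least_squares(lambda h:(proj(cam,[W(q,(L[0],L[1],h[0]),0)])[0]-pt),[.14]); print(L,n,h.x.round(4),h.fun.round(1))
np.save("reader.npy",q)
print("seat",W(q,(-.045,0,.037),1),"home",W(q,(.045,0,.037),0))
# segmentation dish and loupe
for cam,pts,zs in((f,{"dishA":(403,290),"dishB":(406,333)},.016),(g,{"dishA":(435,274),"dishB":(474,300)},.016)):
    im=cam["pixels"].astype(int); m=((im[:,:,0]-im[:,:,2])>8).astype(np.uint8)
    n,lab,st,ce=cv2.connectedComponentsWithStats(m)
    for k,c in pts.items():
        l=lab[c[1],c[0]]; cnt=cv2.findContours((lab==l).astype(np.uint8),0,1)[0][0]
        e=cv2.fitEllipse(cnt); P=plane(cam,[e[0]],.010)[0]; print(k,l,st[l],np.round(e[0],1),np.round(e[1],1),P.round(4))
im=f["pixels"]; gr=im.max(2)
for k,(x0,y0,w,h) in {"L1":(190,215,45,80),"L2":(228,298,38,60)}.items():
    m=(gr[y0:y0+h,x0:x0+w]<122).astype(np.uint8); n,lab,st,ce=cv2.connectedComponentsWithStats(m); l=1+st[1:,4].argmax()
    m=(lab==l).astype(np.uint8); d=(gr[y0:y0+h,x0:x0+w]<60).astype(np.uint8)
    n,lb,s2,_=cv2.connectedComponentsWithStats(d); big=1+s2[1:,4].argmax(); print(k,st[l],s2[big])
    r=cv2.minAreaRect(np.argwhere(lb==big)[:,::-1].astype(np.float32)); bp=cv2.boxPoints(r)+[x0,y0]
    print(" handle rect",r,plane(f,bp,.012)[:,:2].round(4).tolist(),plane(f,[np.array(r[0])+[x0,y0]],.012).round(4))
E
```

```text
1 [ 0.5682 -0.0852  0.1103  0.0024]
[[-0.3, -1.3], [0.3, -0.8], [0.7, 0.6], [-0.3, 0.6], [0.0, -0.0], [-0.2, 0.1], [-0.1, -0.0], [-0.0, 0.3]]
(0.118, 0) top [0.1536] [0.5 0. ]
(0.118, 0) scene [0.1463] [ 2.8 -0.1]
(0.087, 0) top [0.167] [0.4 0. ]
(0.087, 0) scene [0.1535] [ 2. -0.]
2 [ 0.5682 -0.0846  0.1275  0.0011]
[[-0.0, -0.1], [0.2, -0.3], [-0.2, 0.5], [1.6, 0.5], [-1.9, -3.4]]
(0.118, 0) top [0.154] [-0.7  0. ]
(0.118, 0) scene [0.1471] [ 1.7 -0.1]
(0.087, 0) top [0.1673] [-0.5 -0. ]
(0.087, 0) scene [0.1542] [ 1.1 -0. ]
3 [ 0.5686 -0.0849  0.1145  0.0017]
[[-0.6, -1.3], [-0.1, -1.0], [0.8, 0.2], [-0.2, 0.5], [0.1, 0.1], [-0.3, 0.3], [-0.1, 0.0], [-0.2, 0.1], [0.6, -0.4], [-0.2, -0.4], [0.1, 0.3], [1.5, 0.8], [-1.4, -4.0]]
(0.118, 0) top [0.1527] [ 0.2 -0. ]
(0.118, 0) scene [0.1463] [ 2.4 -0.1]
(0.087, 0) top [0.1659] [0.2 0. ]
(0.087, 0) scene [0.1535] [ 1.6 -0. ]
seat [np.float64(0.5255290021064771), np.float64(-0.08988539783138623), 0.037] home [np.float64(0.6132600814407352), np.float64(-0.07979584388454763), 0.037]
dishA 1734 [393 279  24  23 420] [404.6 290.2] [22.  22.6] [ 0.4307 -0.2918  0.01  ]
dishB 1753 [398 325  18  18 246] [406.3 333.5] [16.6 17.1] [ 0.329  -0.2938  0.01  ]Traceback (most recent call last):
  File "<stdin>", line 32, in <module>
cv2.error: OpenCV(4.12.0) /io/opencv/modules/imgproc/src/shapedescr.cpp:361: error: (-201:Incorrect size of input array) There should be at least 5 points to fit the ellipse in function 'fitEllipseNoDirect'
```

Two dishes: A at (404,290) has agar about 54 mm across, and B at (406,333) about 41 mm. Two loupes: ring at (208,235) is about 57 mm, and at (243,344) about 43 mm. Dish A and loupe (208,235) fit the description, and the enlarged crop confirms it.

```bash
python3 - <<'E'
from h import *
f=load("top0"); g=load("scene0")
im=g["pixels"].astype(int); print([im[y,x].tolist() for x,y in((435,275),(435,255),(474,300))])
for cam,box in((f,(388,275,30,30)),(g,(412,258,46,32))):
    x0,y0,w,h=box; sub=cam["pixels"][y0:y0+h,x0:x0+w].astype(int); d=sub[:,:,0]-sub[:,:,2]
    m=(d>7).astype(np.uint8); m=cv2.morphologyEx(m,cv2.MORPH_OPEN,np.ones((3,3),np.uint8))
    n,lab,st,ce=cv2.connectedComponentsWithStats(m); l=1+st[1:,4].argmax()
    print("dish",st[l],ce[l]+[x0,y0],[plane(cam,[ce[l]+[x0,y0]],z)[0,:2].round(4).tolist() for z in(.004,.010,.016)])
# loupe: ring + handle, both cameras
for cam,box in((f,(190,215,45,80)),(g,(170,312,85,65))):
    x0,y0,w,h=box; gr=cam["pixels"][y0:y0+h,x0:x0+w].max(2)
    d=(gr<60).astype(np.uint8); n,lb,s2,c2=cv2.connectedComponentsWithStats(d)
    l=1+s2[1:,4].argmax(); hc=c2[l]+[x0,y0]
    r=cv2.minAreaRect(np.argwhere(lb==l)[:,::-1].astype(np.float32))
    P=plane(cam,[hc],.012)[0]; b=plane(cam,cv2.boxPoints(r)+[x0,y0],.012)[:,:2]
    e=b[1]-b[0]; e2=b[2]-b[1]; e=e if np.hypot(*e)>np.hypot(*e2) else e2
    print("handle",s2[l],P.round(4),"axis deg",np.degrees(np.arctan2(e[1],e[0])).round(1),np.linalg.norm(e).round(3))
c=[185+92.5/4-.5,215+79.5/4-.5]; print("ring top",plane(f,[c],.012).round(4))
a=crop(g,255,180,50,50,8); b=crop(f,295,150,38,50,8)
print(a.shape,b.shape)
cv2.imwrite("pics/ptr.png",np.clip(np.hstack([a,b]).astype(float)*1.4,0,255).astype(np.uint8))
E
```

```text
[[162, 157, 152], [179, 187, 184], [165, 158, 152]]
dish [  5   4  24  23 426] [404.53286385 290.10093897] [[0.4314, -0.2928], [0.4308, -0.2917], [0.4302, -0.2906]]
dish [ 11   9  25  17 321] [434.77258567 275.34267913] [[0.4274, -0.2887], [0.4223, -0.2821], [0.4173, -0.2756]]
handle [ 18  34  15  41 309] [0.4756 0.1603 0.012 ] axis deg -165.4 0.1
handle [ 33  25  47  35 573] [0.4695 0.1645 0.012 ] axis deg -165.4 0.106
ring top [[0.5607 0.1826 0.012 ]]
(400, 400, 3) (400, 304, 3)
```

View pics/ptr.png

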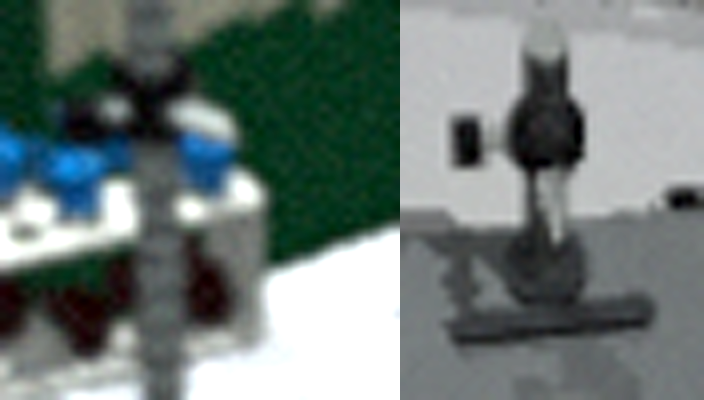

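Crop shows the pointer tip at scene crop (240,135), i.e. px (284.6,196.4), and top px (314.1,179.6). I'll triangulate it later; the dish is at about (0.431,-0.2925). Moving there now.

```bash
python3 -m crank '{"travel":[[2.5,3.3,0],[5,6.6,0],[7.5,9.9,0],[10,13.2,0],[12.5,16.5,0]],"turn":[[0,0,-3],[0,0,-6],[0,0,-9],[0,0,-12.4],[0,0,-12.4]],"gripper":[0,0,0,0,0]}'
python3 -m crank '{"travel":[[2.5,3.3,0],[5,6.6,0],[7.5,9.9,0],[10.3,13.35,0],[10.3,13.35,-3]],"turn":[[0,0,0],[0,0,0],[0,0,0],[0,0,0],[0,0,0]],"gripper":[0,0,0,0,0]}'
python3 - <<'E'
from h import *
f=load("top0"); g=load("scene0")
pt=[314.1,179.6]; ps=[284.6,196.4]
P=least_squares(lambda p:np.r_[proj(f,[p])[0]-pt,proj(g,[p])[0]-ps],[.65,-.07,.15]); print(P.x.round(4),P.fun.round(1))
q=np.load("reader.npy");print("model tip",q[0]+.087*np.cos(q[2]),q[1]+.087*np.sin(q[2]))
E
```

```text
clock: 0.6
position: [0.3286, -0.4245, 0.1917]
tool_rot: [-3.141, 0.0, 0.112]
force: [-0.6, 0.1, 0.2]
grip_width: 0.0853
finger_force: 0.0
clock: 1.1
position: [0.4364, -0.2886, 0.1641]
tool_rot: [3.14, -0.006, 0.121]
force: [1.0, -1.3, -2.0]
grip_width: 0.0854
finger_force: 0.0
[ 0.6548 -0.0748  0.1512] [ 0.3  0.3 -0.4 -0.1]
model tip 0.6549850552122605 -0.0749972436964175
```

```bash
python3 -m crank '{"travel":[[0,0,-3],[0,0,-6],[0,0,-9],[0,0,-11],[0,0,-11]],"turn":[[0,0,0],[0,0,0],[0,0,0],[0,0,0],[0,0,0]],"gripper":[0,0,0,0,0]}'
python3 - <<'E'
from h import *
g=snap("scene","s1"); f=snap("top","t1")
from workcell import bot; o=bot.observe(); print(o["position"],o["tool_rot"])
cv2.imwrite("pics/g1.png",np.hstack([crop(g,390,210,90,100,4.4),crop(f,370,250,85,100,4.4)]))
E
```

```text
clock: 1.6
position: [0.4295, -0.2917, 0.0496]
tool_rot: [-3.139, 0.004, 0.115]
force: [0.3, 0.0, 0.3]
grip_width: 0.0852
finger_force: 0.0
[ 0.43096384 -0.29260166  0.05221112] [-3.14128849e+00  4.05935970e-04  1.14334300e-01]
```

View pics/g1.png

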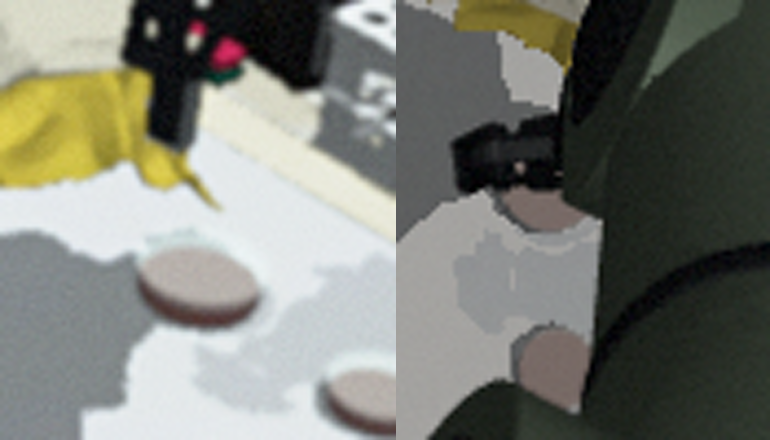

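The scene crop shows one finger tip at about px (428,243), above and behind the dish at (434,275). I'll check the projection before descending.

```bash
python3 - <<'E'
from h import *
g=load("s1"); f=load("t1")
p=np.array([.431,-.2926,.052]); y=.1143; d=np.array([-np.sin(y),np.cos(y),0])
for z in(0,.013): print(z,[proj(g,[p+[0,0,z]+s*.05*d])[0].round(0).tolist() for s in(1,-1)],[proj(f,[p+[0,0,z]+s*.05*d])[0].round(0).tolist() for s in(1,-1)])
im=f["pixels"].astype(int)[295:310,385:415]
E
```

```text
0 [[423.0, 264.0], [453.0, 245.0]] [[387.0, 291.0], [430.0, 286.0]]
0.013 [[423.0, 259.0], [454.0, 240.0]] [[388.0, 290.0], [431.0, 285.0]]
```

```bash
python3 -m crank '{"travel":[[0,0,-1.5],[0,0,-3],[0,0,-4],[0,0,-4.6],[0,0,-4.6]],"turn":[[0,0,0],[0,0,0],[0,0,0],[0,0,0],[0,0,0]],"gripper":[0,0,0,0,0]}'
python3 - <<'E'
from h import *
g=snap("scene","s2")
from workcell import bot; o=bot.observe(); print(o["position"],o["force"])
cv2.imwrite("pics/g2.png",crop(g,380,200,120,100,6))
E
```

```text
clock: 2.2
position: [0.431, -0.2926, 0.0059]
tool_rot: [-3.141, 0.0, 0.114]
force: [0.0, 0.6, 0.3]
grip_width: 0.0858
finger_force: 0.0
[ 0.43115411 -0.29270901  0.00626187] [0.39190338 0.3477409  0.1891761 ]
```

View pics/g2.png

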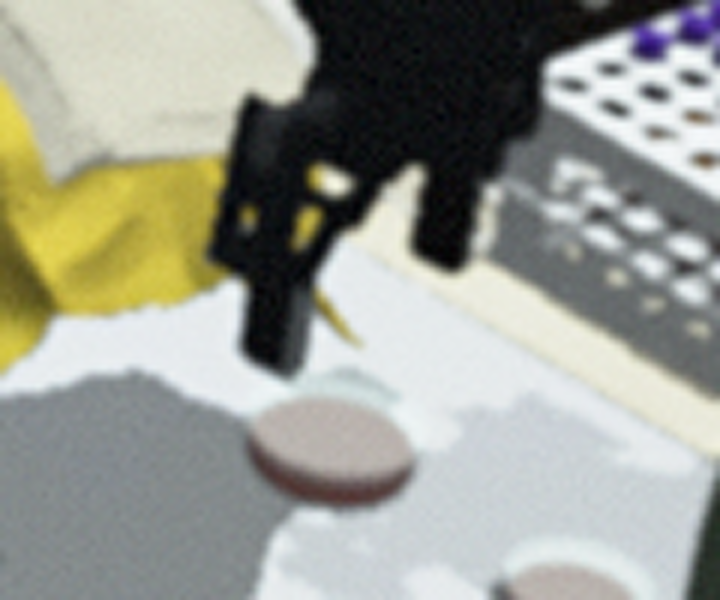

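Scene crop: the left tip is at px (425,261), the right tip at (453,244) and the dish at (435,274). The tips look higher or farther than expected, so I'll quantify that, taking a top frame too.

```bash
python3 - <<'E'
from h import *
g=load("s2"); f=snap("top","t2")
p=np.array([.4311,-.2927,.006]); y=.1143; d=np.array([-np.sin(y),np.cos(y),0])
for z in(0,.013,.026,.04): print(z,[proj(g,[p+[0,0,z]+s*.05*d])[0].round(0).tolist() for s in(1,-1)],[proj(f,[p+[0,0,z]+s*.05*d])[0].round(0).tolist() for s in(1,-1)])
print(proj(g,[[.4311,-.2927,z] for z in(0,.008,.016)]).round(1).tolist(),proj(f,[[.4311,-.2927,z] for z in(0,.008,.016)]).round(1).tolist())
print("extr same",np.abs(g["extrinsics"]-load("scene0")["extrinsics"]).max(), np.abs(f["extrinsics"]-load("top0")["extrinsics"]).max())
# dish / tip positions by shared ray
for n,uv in(("L",(425,261)),("R",(453,244)),("dish",(434.8,275.3))): print(n,[plane(g,[uv],z)[0].round(3).tolist() for z in(.0,.008,.019,.03)])
cv2.imwrite("pics/t2.png",crop(f,360,240,90,80,7))
E
```

```text
0 [[420.0, 283.0], [449.0, 264.0]] [[384.0, 292.0], [425.0, 288.0]]
0.013 [[420.0, 278.0], [450.0, 258.0]] [[385.0, 292.0], [426.0, 287.0]]
0.026 [[421.0, 273.0], [451.0, 253.0]] [[386.0, 291.0], [428.0, 287.0]]
0.04 [[422.0, 267.0], [452.0, 248.0]] [[386.0, 291.0], [429.0, 286.0]]
[[434.5, 275.3], [435.1, 272.2], [435.6, 269.1]] [[404.2, 290.4], [404.8, 290.1], [405.4, 289.7]]
extr same 0.0 0.0
L [[0.478, -0.314, 0.0], [0.471, -0.305, 0.008], [0.461, -0.292, 0.019], [0.451, -0.28, 0.03]]
R [[0.489, -0.413, 0.0], [0.481, -0.403, 0.008], [0.471, -0.389, 0.019], [0.461, -0.374, 0.03]]
dish [[0.431, -0.293, 0.0], [0.424, -0.284, 0.008], [0.415, -0.272, 0.019], [0.405, -0.26, 0.03]]
```

View pics/t2.png

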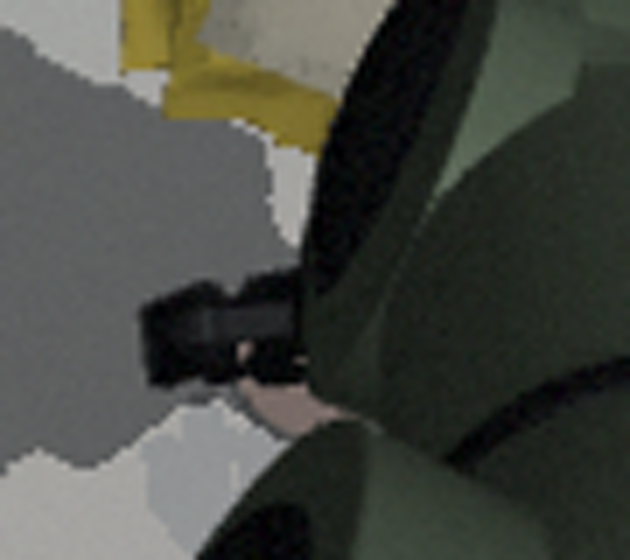

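```bash
python3 -m crank '{"travel":[[0,0,0],[0,0,0],[0,0,0],[0,0,0],[0,0,0]],"turn":[[0,0,0],[0,0,0],[0,0,0],[0,0,0],[0,0,0]],"gripper":[0.1,0.15,0.2,0.25,0.25]}' 20
python3 -m crank '{"travel":[[0,0,0],[0,0,0],[0,0,0],[0,0,0],[0,0,0]],"turn":[[0,0,0],[0,0,0],[0,0,0],[0,0,0],[0,0,0]],"gripper":[0.3,0.35,0.4,0.4,0.4]}'
```

```text
clock: 2.8
position: [0.431, -0.2926, 0.0059]
tool_rot: [3.142, -0.0, 0.114]
force: [-0.6, -1.0, -0.2]
grip_width: 0.0641
finger_force: 0.0
clock: 3.3
position: [0.431, -0.2926, 0.0059]
tool_rot: [-3.142, 0.0, 0.114]
force: [-0.1, 0.4, 0.0]
grip_width: 0.0512
finger_force: 0.0
```

The fingers pass 62 mm without contact, so the tips really are above the dish, about 5 cm by the images. I'll reopen and lower in small steps, watching the force.

```bash
python3 -m crank '{"travel":[[0,0,0],[0,0,0],[0,0,0],[0,0,-0.5],[0,0,-1]],"turn":[[0,0,0],[0,0,0],[0,0,0],[0,0,0],[0,0,0]],"gripper":[0,0,0,0,0]}'
python3 -m crank '{"travel":[[0,0,-0.1],[0,0,-0.2],[0,0,-0.3],[0,0,-0.4],[0,0,-0.4]],"turn":[[0,0,0],[0,0,0],[0,0,0],[0,0,0],[0,0,0]],"gripper":[0,0,0,0,0]}'
python3 - <<'E'
from h import *
g=snap("scene","s3"); f=snap("top","t3")
from workcell import bot; o=bot.observe(); print(o["position"],o["force"],o["qpos"])
a=crop(g,380,200,120,100,6)
cv2.imwrite("pics/g3.png",a)
E
```

```text
clock: 3.8
position: [0.431, -0.2926, -0.0045]
tool_rot: [3.141, -0.0, 0.114]
force: [0.6, -0.4, 0.4]
grip_width: 0.0855
finger_force: 0.0
clock: 4.3
position: [0.431, -0.2926, -0.0081]
tool_rot: [-3.142, -0.0, 0.114]
force: [0.3, 0.2, 0.0]
grip_width: 0.0857
finger_force: 0.0
[ 0.43102422 -0.29261026 -0.00805825] [-0.2848216  -0.46151802 -0.25838052] [ 0.53206325  0.66942024 -0.06696804  2.00412762  0.09158858  0.47077875
 -1.05865009]
```

```bash
python3 - <<'E'
from h import *
y=.1143; d=np.array([-np.sin(y),np.cos(y),0])
for n,z in(("s1",.0522),("s2",.006),("s3",-.008)):
    g=load(n); m=(g["pixels"].max(2)<70).astype(np.uint8)
    n_,lab,st,ce=cv2.connectedComponentsWithStats(m)
    for nm,(a,b) in{"L":(415,436),"R":(446,462)}.items():
        sub=m[200:275,a:b]; low=[200+np.flatnonzero(c).max() if c.any() else 0 for c in sub.T]; r=max(low); c=a+np.mean(np.flatnonzero(np.array(low)>=r-2))
        s=1 if nm=="L" else -1
        q=least_squares(lambda v:proj(g,[np.array([.431,-.2926,0])+s*v[0]*d+[0,0,v[1]]])[0]-[c,r],[.045,.03]).x
        print(n,nm,c,r,"half-open,z:",q.round(4),"z-off",round(q[1]-z,4))
E
```

```text
s1 L 427.5 242 half-open,z: [0.0451 0.1019] z-off 0.0497
s1 R 457.0 229 half-open,z: [0.0538 0.0899] z-off 0.0377
s2 L 425.0 261 half-open,z: [0.0434 0.0568] z-off 0.0508
s2 R 453.5 244 half-open,z: [0.0514 0.0547] z-off 0.0487
s3 L 423.5 267 half-open,z: [0.0453 0.0433] z-off 0.0513
s3 R 452.0 250 half-open,z: [0.05   0.0404] z-off 0.0484
```

View pics/g3.png

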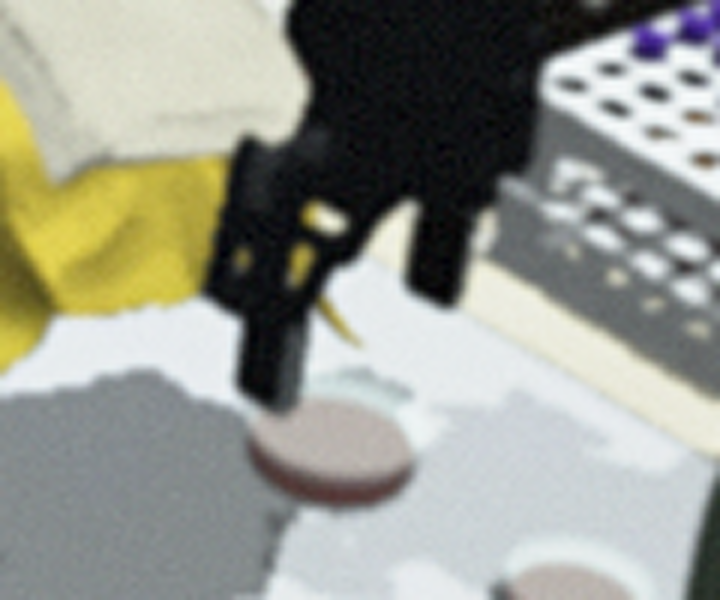

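g3 shows the left tip at px (423,267) and the right at (452,250). Across three poses the tips sit about 50 mm above the reported TCP when open, which is more than the 13 mm swing. I'll touch the bench gently while straddling the dish to calibrate the height.

```bash
python3 -m crank '{"travel":[[0,0,-1],[0,0,-2],[0,0,-2.7],[0,0,-2.7],[0,0,-2.7]],"turn":[[0,0,0],[0,0,0],[0,0,0],[0,0,0],[0,0,0]],"gripper":[0,0,0,0,0]}'
python3 -m crank '{"travel":[[0,0,-0.2],[0,0,-0.4],[0,0,-0.6],[0,0,-0.6],[0,0,-0.6]],"turn":[[0,0,0],[0,0,0],[0,0,0],[0,0,0],[0,0,0]],"gripper":[0,0,0,0,0]}'
```

```text
clock: 4.9
position: [0.4308, -0.2925, -0.0354]
tool_rot: [-3.141, 0.001, 0.114]
force: [-0.1, -0.4, -0.9]
grip_width: 0.0854
finger_force: 0.0
clock: 5.4
position: [0.431, -0.2926, -0.0411]
tool_rot: [-3.142, 0.0, 0.114]
force: [-0.7, -0.2, 0.6]
grip_width: 0.0855
finger_force: 0.0
```

```bash
python3 -m crank '{"travel":[[0,0,-0.1],[0,0,-0.2],[0,0,-0.3],[0,0,-0.4],[0,0,-0.4]],"turn":[[0,0,0],[0,0,0],[0,0,0],[0,0,0],[0,0,0]],"gripper":[0,0,0,0,0]}'
python3 -m crank '{"travel":[[0,0,-0.1],[0,0,-0.2],[0,0,-0.2],[0,0,-0.2],[0,0,-0.2]],"turn":[[0,0,0],[0,0,0],[0,0,0],[0,0,0],[0,0,0]],"gripper":[0,0,0,0,0]}'
```

```text
clock: 5.9
position: [0.4309, -0.2926, -0.0453]
tool_rot: [-3.141, 0.0, 0.114]
force: [-0.9, -0.7, 0.3]
grip_width: 0.0854
finger_force: 0.0
clock: 6.4
position: [0.431, -0.2926, -0.0471]
tool_rot: [-3.142, -0.0, 0.114]
force: [-0.1, 0.5, 0.4]
grip_width: 0.0856
finger_force: 0.0
```

```bash
python3 -m crank '{"travel":[[0,0,-0.1],[0,0,-0.2],[0,0,-0.2],[0,0,-0.2],[0,0,-0.2]],"turn":[[0,0,0],[0,0,0],[0,0,0],[0,0,0],[0,0,0]],"gripper":[0,0,0,0,0]}'
```

```text
clock: 6.9
position: [0.431, -0.2926, -0.0491]
tool_rot: [-3.142, -0.0, 0.114]
force: [0.6, 0.4, -1.2]
grip_width: 0.0853
finger_force: 0.0
```

```bash
python3 -m crank '{"travel":[[0,0,-0.1],[0,0,-0.2],[0,0,-0.2],[0,0,-0.2],[0,0,-0.2]],"turn":[[0,0,0],[0,0,0],[0,0,0],[0,0,0],[0,0,0]],"gripper":[0,0,0,0,0]}'
```

```text
clock: 7.4
position: [0.4309, -0.2926, -0.0511]
tool_rot: [-3.142, 0.0, 0.114]
force: [0.3, -0.1, 1.3]
grip_width: 0.0856
finger_force: 0.0
```

```bash
python3 -m crank '{"travel":[[0,0,-0.1],[0,0,-0.2],[0,0,-0.2],[0,0,-0.2],[0,0,-0.2]],"turn":[[0,0,0],[0,0,0],[0,0,0],[0,0,0],[0,0,0]],"gripper":[0,0,0,0,0]}'
```

```text
clock: 7.9
position: [0.4311, -0.2927, -0.0526]
tool_rot: [3.141, -0.0, 0.114]
force: [-3.8, 2.7, 17.0]
grip_width: 0.0855
finger_force: 8.3
```

```bash
python3 -m crank '{"travel":[[0,0,-0.1],[0,0,-0.1],[0,0,-0.1],[0,0,-0.1],[0,0,-0.1]],"turn":[[0,0,0],[0,0,0],[0,0,0],[0,0,0],[0,0,0]],"gripper":[0,0,0,0,0]}'
python3 - <<'E'
from h import *
g=snap("scene","s4")
y=.1143; d=np.array([-np.sin(y),np.cos(y),0])
m=(g["pixels"].max(2)<70)
for nm,(a,b) in{"L":(410,432),"R":(442,460)}.items():
    sub=m[230:290,a:b]; low=[230+np.flatnonzero(c).max() if c.any() else 0 for c in sub.T]; r=max(low); print(nm,low)
E
```

```text
clock: 8.4
position: [0.4311, -0.2927, -0.0527]
tool_rot: [3.141, -0.0, 0.114]
force: [-8.5, 6.6, 41.5]
grip_width: 0.0853
finger_force: 20.7
L [0, np.int64(268), np.int64(269), np.int64(269), np.int64(270), np.int64(270), np.int64(271), np.int64(282), np.int64(283), np.int64(284), np.int64(285), np.int64(285), np.int64(285), np.int64(284), np.int64(281), np.int64(278), np.int64(273), np.int64(281), np.int64(269), np.int64(268), np.int64(266), np.int64(264)]
R [np.int64(252), np.int64(251), np.int64(251), np.int64(263), np.int64(263), np.int64(264), np.int64(265), np.int64(266), np.int64(267), np.int64(267), np.int64(266), np.int64(262), np.int64(258), np.int64(253), np.int64(252), np.int64(251), np.int64(249), np.int64(246)]
```

Bench contact is at a reported z of -0.0525 with the gripper open, so tip z (open) = reported + 0.0525. I'll raise so the tips are about 9 mm up when closed on the rim, then grip.

```bash
python3 -m crank '{"travel":[[0,0,0.4],[0,0,1],[0,0,1.7],[0,0,1.7],[0,0,1.7]],"turn":[[0,0,0],[0,0,0],[0,0,0],[0,0,0],[0,0,0]],"gripper":[0,0,0,0.1,0.15]}' 25
python3 -m crank '{"travel":[[0,0,0],[0,0,0],[0,0,0],[0,0,0],[0,0,0]],"turn":[[0,0,0],[0,0,0],[0,0,0],[0,0,0],[0,0,0]],"gripper":[0.2,0.25,0.3,0.35,0.35]}'
```

```text
clock: 8.95
position: [0.4311, -0.2927, -0.037]
tool_rot: [3.141, -0.0, 0.114]
force: [0.9, 0.3, -0.3]
grip_width: 0.0724
finger_force: 0.0
clock: 9.45
position: [0.4309, -0.2925, -0.037]
tool_rot: [-3.141, 0.0, 0.114]
force: [-2.5, 0.6, 8.9]
grip_width: 0.0598
finger_force: 24.8
```

```bash
python3 -m crank '{"travel":[[0,0,0.5],[0,0,1],[0,0,2],[0,0,3],[0,0,3]],"turn":[[0,0,0],[0,0,0],[0,0,0],[0,0,0],[0,0,0]],"gripper":[0.35,0.35,0.35,0.35,0.35]}'
python3 - <<'E'
from h import *
for n,(x0,y0,w,h) in(("scene",(405,240,65,60)),):
  for fr in(load("s4"),snap("scene","s5")):
    sub=fr["pixels"][y0:y0+h,x0:x0+w].astype(int); m=((sub[:,:,0]-sub[:,:,2])>7)&(sub.max(2)>90); m=cv2.morphologyEx(m.astype(np.uint8),cv2.MORPH_OPEN,np.ones((3,3),np.uint8))
    n_,lab,st,ce=cv2.connectedComponentsWithStats(m); l=1+st[1:,4].argmax(); e=cv2.fitEllipse(np.argwhere(lab==l)[:,::-1].astype(np.float32)); print(st[l],ce[l]+[x0,y0],e[1:])
    print(plane(fr,[ce[l]+[x0,y0]],.008+.03*(n_>0)))
E
```

```text
clock: 9.95
position: [0.4317, -0.2931, -0.0055]
tool_rot: [3.14, -0.002, 0.114]
force: [0.4, 0.2, 0.7]
grip_width: 0.0599
finger_force: 27.0
[ 24  27  19  15 229] [437.70305677 274.41048035] ((12.08579158782959, 17.041227340698242), 106.17930603027344)
[[ 0.39748354 -0.25826316  0.038     ]]
[ 29  15  16  14 177] [441.17514124 261.8700565 ] ((11.700613975524902, 14.14877700805664), 106.45152282714844)
[[ 0.42253816 -0.2951675   0.038     ]]
```

The dish is held and has risen with the tool (row 274→262). Next: lift, travel to above the seat, and come down to just above it.

```bash
python3 -m crank '{"travel":[[0,0,2],[0,0,4],[0,0,6],[0.5,1,7],[1.5,3.2,7]],"turn":[[0,0,0],[0,0,0],[0,0,0],[0,0,0],[0,0,0]],"gripper":[0.35,0.35,0.35,0.35,0.35]}'
python3 -m crank '{"travel":[[1.6,3.4,0],[3.2,6.8,0],[4.8,10.2,0],[6.4,13.6,0],[7.97,17.07,0]],"turn":[[0,0,0],[0,0,0],[0,0,0],[0,0,0],[0,0,0]],"gripper":[0.35,0.35,0.35,0.35,0.35]}'
python3 -m crank '{"travel":[[0,0,0],[0,0,-1],[0,0,-2],[0,0,-3],[0,0,-3.5]],"turn":[[0,0,0],[0,0,0],[0,0,0],[0,0,0],[0,0,0]],"gripper":[0.35,0.35,0.35,0.35,0.35]}'
python3 -m crank '{"travel":[[0,0,0],[0,0,-0.3],[0,0,-0.6],[0,0,-0.9],[0,0,-0.9]],"turn":[[0,0,0],[0,0,0],[0,0,0],[0,0,0],[0,0,0]],"gripper":[0.35,0.35,0.35,0.35,0.35]}'
python3 - <<'E'
from h import *
g=snap("scene","s6"); f=snap("top","t6")
from workcell import bot; o=bot.observe(); print(o["position"],o["force"])
g2=crop(g,300,200,90,110,4.5); f2=crop(f,280,180,85,110,4.5)
cv2.imwrite("pics/place.png",np.hstack([g2,f2]))
im=g["pixels"].astype(int); m=((im[:,:,0]-im[:,:,2])>7)&(im.max(2)>60); m[:, :300]=0; m[:,390:]=0;m[:220]=0;m[320:]=0
m=cv2.morphologyEx(m.astype(np.uint8),cv2.MORPH_OPEN,np.ones((3,3),np.uint8)); n_,lab,st,ce=cv2.connectedComponentsWithStats(m); print(st[1:],ce[1:])
E
```

```text
clock: 10.5
position: [0.4463, -0.2615, 0.0639]
tool_rot: [3.14, -0.001, 0.112]
force: [1.7, 1.1, -1.6]
grip_width: 0.0599
finger_force: 27.2
clock: 11.0
position: [0.526, -0.0875, 0.0624]
tool_rot: [-3.141, 0.0, 0.115]
force: [1.2, -0.4, -1.1]
grip_width: 0.0596
finger_force: 27.2
clock: 11.5
position: [0.5247, -0.0906, 0.0263]
tool_rot: [-3.141, 0.002, 0.113]
force: [-0.2, -0.6, -0.8]
grip_width: 0.0599
finger_force: 27.2
clock: 12.0
position: [0.5255, -0.0899, 0.0186]
tool_rot: [-3.141, 0.0, 0.114]
force: [-0.3, 0.8, 0.2]
grip_width: 0.0598
finger_force: 27.2
[ 0.52564948 -0.08989896  0.01889774] [-0.65459648 -0.37658658 -0.29188394]
[[ 349  220   41   43 1253]
 [ 350  222    4    5   19]
 [ 321  256   22   18  319]] [[372.76376696 237.86751796]
 [351.42105263 223.89473684]
 [331.27899687 264.57366771]]
```

```bash
python3 - <<'E'
from h import *
g=load("s6"); print(proj(g,[[.5256,-.0899,z] for z in(.0557,.06,.064)]).round(1).tolist())
q=np.load("reader.npy");c,s=np.cos(q[2]),np.sin(q[2])
# image shift per mm along stand x,y
print(proj(g,[[.5256+.01*c,-.0899+.01*s,.0557],[.5256-.01*s,-.0899+.01*c,.0557]]).round(1).tolist())
im=g["pixels"].astype(int); m=((im[:,:,0]-im[:,:,2])>7)&(im.max(2)>60)
for r in range(252,280): print(r,"".join("#" if v else "." for v in m[r,312:352]))
E
```

```text
[[328.7, 264.5], [328.8, 262.7], [328.9, 261.0]]
[[325.2, 262.2], [325.0, 266.5]]
252 ........................................
253 ........................................
254 ........................................
255 ........................................
256 ...........############.................
257 ...........###############..............
258 ..........#################.............
259 ..........###################...........
260 ...........##################...........
261 ..........####################..........
262 ..........#####################.........
263 ...........####################.........
264 ...........####################.........
265 ..........#####################.........
266 ...........##################.#.........
267 ...........####################.........
268 ...........####################.........
269 ..........####################..........
270 ........#####################...........
271 ........####################............
272 .........#################..............
273 ............#.#########.................
274 ................#.......................
275 ........................................
276 ........................................
277 ........................................
278 ........................................
279 ........................................
```

View pics/place.png

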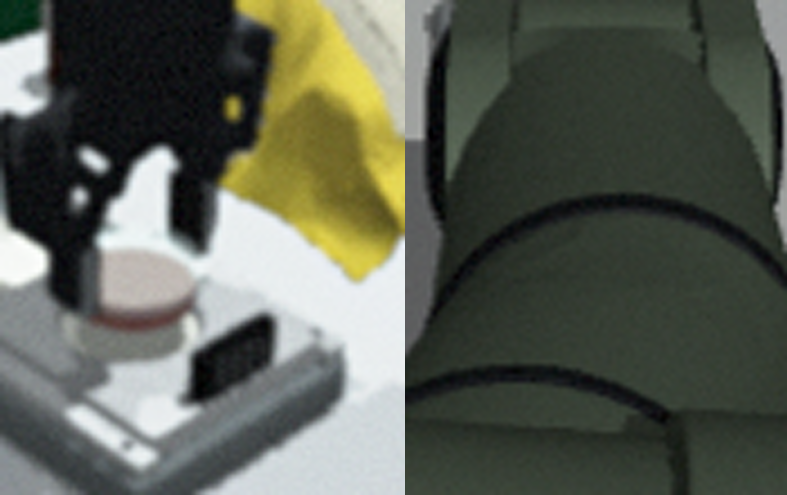

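The picture shows the dish held level over the seat mouth, its centre at about px (329.5,265) against an expected (328.7,264.5), so it is aligned. Lowering now.

```bash
python3 -m crank '{"travel":[[0,0,-0.3],[0,0,-0.6],[0,0,-0.9],[0,0,-1.1],[0,0,-1.1]],"turn":[[0,0,0],[0,0,0],[0,0,0],[0,0,0],[0,0,0]],"gripper":[0.35,0.35,0.35,0.35,0.35]}'
python3 -m crank '{"travel":[[0,0,-0.15],[0,0,-0.3],[0,0,-0.45],[0,0,-0.45],[0,0,-0.45]],"turn":[[0,0,0],[0,0,0],[0,0,0],[0,0,0],[0,0,0]],"gripper":[0.35,0.35,0.35,0.35,0.35]}'
```

```text
clock: 12.6
position: [0.5255, -0.0899, 0.0075]
tool_rot: [-3.141, 0.0, 0.114]
force: [0.8, 0.7, -0.2]
grip_width: 0.0596
finger_force: 27.2
clock: 13.1
position: [0.5256, -0.0899, 0.0034]
tool_rot: [-3.142, 0.0, 0.114]
force: [-0.2, -0.6, 0.6]
grip_width: 0.0595
finger_force: 27.2
```

```bash
python3 -m crank '{"travel":[[0,0,-0.1],[0,0,-0.2],[0,0,-0.3],[0,0,-0.3],[0,0,-0.3]],"turn":[[0,0,0],[0,0,0],[0,0,0],[0,0,0],[0,0,0]],"gripper":[0.35,0.35,0.35,0.35,0.35]}'
```

```text
clock: 13.6
position: [0.5256, -0.0899, 0.0004]
tool_rot: [-3.142, 0.0, 0.114]
force: [1.0, -0.6, -0.3]
grip_width: 0.0598
finger_force: 27.3
```

It is inside the mouth without contact. One more mm, then release slowly and lift.

```bash
python3 -m crank '{"travel":[[0,0,-0.05],[0,0,-0.1],[0,0,-0.1],[0,0,-0.1],[0,0,-0.1]],"turn":[[0,0,0],[0,0,0],[0,0,0],[0,0,0],[0,0,0]],"gripper":[0.35,0.35,0.3,0.25,0.2]}'
python3 -m crank '{"travel":[[0,0,0],[0,0,0],[0,0,0],[0,0,0],[0,0,0]],"turn":[[0,0,0],[0,0,0],[0,0,0],[0,0,0],[0,0,0]],"gripper":[0.1,0.05,0,0,0]}'
python3 -m crank '{"travel":[[0,0,1],[0,0,3],[0,0,6],[0,0,9],[0,0,9]],"turn":[[0,0,0],[0,0,0],[0,0,0],[0,0,0],[0,0,0]],"gripper":[0,0,0,0,0]}'
python3 - <<'E'
from h import *
g=snap("scene","s7")
im=g["pixels"].astype(int); m=((im[:,:,0]-im[:,:,2])>7)&(im.max(2)>60)
for r in range(255,292): print(r,"".join("#" if v else "." for v in m[r,308:356]))
print(proj(g,[[.5256,-.0899,z] for z in(.037,.045,.053)]).round(1).tolist())
E
```

```text
clock: 14.1
position: [0.5256, -0.0899, -0.0006]
tool_rot: [-3.142, 0.0, 0.114]
force: [0.2, 0.0, 0.2]
grip_width: 0.0684
finger_force: 0.0
clock: 14.6
position: [0.5256, -0.0899, -0.0006]
tool_rot: [-3.142, 0.0, 0.114]
force: [-0.0, 0.1, -0.4]
grip_width: 0.0853
finger_force: 0.0
clock: 15.1
position: [0.5277, -0.0902, 0.0935]
tool_rot: [3.14, -0.006, 0.114]
force: [0.2, 0.2, 0.3]
grip_width: 0.0852
finger_force: 0.0
255 ................................................
256 ................................................
257 ................................................
258 ................................................
259 ................................................
260 ................................................
261 ................................................
262 ................................................
263 ................###.#..#........................
264 .............##############.....................
265 ...........###################..................
266 ..........######################................
267 .........#######################......
[... 631 characters left out ...]
...............
280 ................................................
281 ................................................
282 ................................................
283 ................................................
284 ................................................
285 ................................................
286 ................................................
287 ................................................
288 ................................................
289 ................................................
290 ................................................
291 ................................................
[[328.5, 272.3], [328.6, 269.0], [328.7, 265.6]]
```

The dish is seated: centre at (328.5,271), and only the top face shows. Now closing the gripper, moving in front of the thumb plate and lowering to tip z≈0.05.

```bash
python3 -m crank '{"travel":[[-2.5,-0.3,0],[-5,-0.6,0],[-7.5,-0.9,0],[-9.94,-1.14,0],[-9.94,-1.14,0]],"turn":[[0,0,0],[0,0,0],[0,0,0],[0,0,0],[0,0,0]],"gripper":[0.3,0.6,1,1,1]}'
python3 -m crank '{"travel":[[0,0,-2],[0,0,-4],[0,0,-6],[0,0,-7.85],[0,0,-7.85]],"turn":[[0,0,0],[0,0,0],[0,0,0],[0,0,0],[0,0,0]],"gripper":[1,1,1,1,1]}'
python3 -m crank '{"travel":[[0.5,0.06,0],[1,0.11,0],[1.5,0.17,0],[2,0.23,0],[2.5,0.29,0]],"turn":[[0,0,0],[0,0,0],[0,0,0],[0,0,0],[0,0,0]],"gripper":[1,1,1,1,1]}'
python3 -m crank '{"travel":[[0.5,0.06,0],[1,0.11,0],[1.5,0.17,0],[2,0.23,0],[2,0.23,0]],"turn":[[0,0,0],[0,0,0],[0,0,0],[0,0,0],[0,0,0]],"gripper":[1,1,1,1,1]}'
```

```text
clock: 15.65
position: [0.423, -0.1017, 0.089]
tool_rot: [-3.141, 0.003, 0.113]
force: [-0.2, 0.3, 0.1]
grip_width: 0.0121
finger_force: 0.0
clock: 16.15
position: [0.4253, -0.1009, 0.009]
tool_rot: [-3.141, 0.003, 0.115]
force: [0.0, -0.0, 1.2]
grip_width: 0.0002
finger_force: 0.0
clock: 16.65
position: [0.4519, -0.0984, 0.0112]
tool_rot: [3.141, -0.0, 0.114]
force: [-2.3, 0.3, 1.4]
grip_width: 0.0002
finger_force: 1.0
clock: 17.15
position: [0.4721, -0.096, 0.0109]
tool_rot: [3.142, -0.001, 0.115]
force: [0.5, 1.2, 0.8]
grip_width: 0.0003
finger_force: 0.0
```

```bash
python3 -m crank '{"travel":[[0.5,0.06,0],[1.1,0.13,0],[1.7,0.19,0],[2.3,0.26,0],[2.9,0.33,0]],"turn":[[0,0,0],[0,0,0],[0,0,0],[0,0,0],[0,0,0]],"gripper":[1,1,1,1,1]}'
python3 -m crank '{"travel":[[0.6,0.07,0],[1.2,0.14,0],[1.8,0.21,0],[2.4,0.28,0],[2.8,0.32,0]],"turn":[[0,0,0],[0,0,0],[0,0,0],[0,0,0],[0,0,0]],"gripper":[1,1,1,1,1]}'
python3 -m crank '{"travel":[[0.2,0.02,0],[0.4,0.05,0],[0.5,0.06,0],[0.6,0.07,0],[0.6,0.07,0]],"turn":[[0,0,0],[0,0,0],[0,0,0],[0,0,0],[0,0,0]],"gripper":[1,1,1,1,1]}'
```

```text
clock: 17.65
position: [0.5008, -0.0926, 0.0108]
tool_rot: [-3.141, 0.0, 0.114]
force: [-2.4, 1.7, 0.1]
grip_width: -0.0003
finger_force: 1.2
clock: 18.15
position: [0.5289, -0.0895, 0.0109]
tool_rot: [-3.142, -0.0, 0.114]
force: [-2.7, 1.7, -0.4]
grip_width: -0.0002
finger_force: 1.1
clock: 18.65
position: [0.5344, -0.089, 0.0109]
tool_rot: [3.142, -0.0, 0.114]
force: [-1.2, 0.8, -0.3]
grip_width: -0.0001
finger_force: 0.5
```

```bash
python3 -m crank '{"travel":[[0.1,0.01,0],[0.2,0.02,0],[0.3,0.03,0],[0.3,0.03,0],[0.3,0.03,0]],"turn":[[0,0,0],[0,0,0],[0,0,0],[0,0,0],[0,0,0]],"gripper":[1,1,1,1,1]}'
```

```text
clock: 19.15
position: [0.5375, -0.0887, 0.0109]
tool_rot: [3.142, -0.0, 0.114]
force: [-0.7, 0.7, -0.7]
grip_width: 0.0001
finger_force: 0.2
```

```bash
python3 -m crank '{"travel":[[0.1,0.01,0],[0.2,0.02,0],[0.2,0.02,0],[0.2,0.02,0],[0.2,0.02,0]],"turn":[[0,0,0],[0,0,0],[0,0,0],[0,0,0],[0,0,0]],"gripper":[1,1,1,1,1]}'
```

```text
clock: 19.65
position: [0.5384, -0.0886, 0.0108]
tool_rot: [-3.142, 0.002, 0.114]
force: [-7.0, -0.2, 4.9]
grip_width: -0.0
finger_force: 3.4
```

```bash
python3 -m crank '{"travel":[[0.1,0.01,0],[0.2,0.02,0],[0.2,0.02,0],[0.2,0.02,0],[0.2,0.02,0]],"turn":[[0,0,0],[0,0,0],[0,0,0],[0,0,0],[0,0,0]],"gripper":[1,1,1,1,1]}'
```

```text
clock: 20.15
position: [0.5383, -0.0886, 0.0106]
tool_rot: [-3.141, 0.005, 0.114]
force: [-18.5, -0.0, 13.8]
grip_width: -0.0004
finger_force: 9.0
```

At the stop: position is constant while force rises to 18 N. Back off, rise, check the dish numerically, and head to the loupe.

```bash
python3 -m crank '{"travel":[[-1,-0.1,0],[-2.5,-0.3,0],[-4,-0.45,0],[-5,-0.55,2],[-5,-0.55,5]],"turn":[[0,0,0],[0,0,0],[0,0,0],[0,0,0],[0,0,0]],"gripper":[1,1,1,1,1]}'
python3 -m crank '{"travel":[[0,0,3],[0,3,4],[0,7,4],[0,11,4],[0,15,4]],"turn":[[0,0,0],[0,0,2],[0,0,4],[0,0,6],[0,0,8.2]],"gripper":[1,0,0,0,0]}'
python3 - <<'E'
from h import *
from workcell import bot
g=snap("scene","s8"); f=snap("top","t8"); print(bot.observe()["position"])
q=np.load("reader.npy");c,s=np.cos(q[2]),np.sin(q[2]); H=[q[0]+.045*c,q[1]+.045*s]
for cam,n in((g,"s"),(f,"t")):
    for st in(.086,.090):
        P=[q[0]+(st-.045)*c,q[1]+(st-.045)*s]; e=proj(cam,[[*P,z] for z in(.037,.047)]); print(n,st,e.round(1).tolist())
    im=cam["pixels"].astype(int); u,v=proj(cam,[[*H,.04]])[0].astype(int); w=22
    m=((im[:,:,0]-im[:,:,2])>7)&(im.max(2)>60); m=m[v-w:v+w,u-w:u+w].astype(np.uint8); m=cv2.morphologyEx(m,cv2.MORPH_OPEN,np.ones((3,3),np.uint8))
    k,lab,stt,ce=cv2.connectedComponentsWithStats(m); l=1+stt[1:,4].argmax(); print(n,"dish",ce[l]+[u-w,v-w],stt[l])
E
```

```text
clock: 20.65
position: [0.4891, -0.0939, 0.0604]
tool_rot: [-3.141, 0.003, 0.114]
force: [1.0, 0.8, 0.6]
grip_width: -0.0002
finger_force: 0.0
clock: 21.15
position: [0.4914, 0.0577, 0.1013]
tool_rot: [3.141, -0.001, 0.258]
force: [1.6, -0.6, -0.6]
grip_width: 0.0581
finger_force: 0.0
[0.49140801 0.06165093 0.1011316 ]
s 0.086 [[299.8, 253.8], [299.8, 249.8]]
s 0.09 [[298.6, 253.0], [298.5, 249.0]]
s dish [299.68075117 253.67605634] [ 12  19  23  12 213]
t 0.086 [[316.4, 213.4], [316.4, 212.3]]
t 0.09 [[316.2, 211.8], [316.2, 210.7]]
t dish [316.2960373  211.10722611] [ 11  11  24  23 429]
```

The dish is at home in the top view (316.3,211.1). Moving on to the loupe handle.

```bash
python3 -m crank '{"travel":[[-0.3,3,0],[-0.6,6,0],[-1.2,9.95,0],[-1.2,9.95,-2],[-1.2,9.95,-5]],"turn":[[0,0,0],[0,0,0],[0,0,0],[0,0,0],[0,0,0]],"gripper":[0,0,0,0,0]}'
python3 -m crank '{"travel":[[0,0,-2],[0,0,-4],[0,0,-6],[0,0,-7.5],[0,0,-7.5]],"turn":[[0,0,0],[0,0,0],[0,0,0],[0,0,0],[0,0,0]],"gripper":[0,0,0,0,0]}'
python3 -m crank '{"travel":[[0,0,-0.5],[0,0,-1],[0,0,-1.3],[0,0,-1.3],[0,0,-1.3]],"turn":[[0,0,0],[0,0,0],[0,0,0],[0,0,0],[0,0,0]],"gripper":[0,0,0,0,0]}'
```

```text
clock: 21.75
position: [0.4804, 0.1571, 0.0515]
tool_rot: [-3.141, -0.004, 0.259]
force: [1.1, -0.4, -1.1]
grip_width: 0.0854
finger_force: 0.0
clock: 22.25
position: [0.4785, 0.1551, -0.0255]
tool_rot: [3.141, 0.002, 0.257]
force: [0.6, -1.1, -0.3]
grip_width: 0.0854
finger_force: 0.0
clock: 22.75
position: [0.4794, 0.1558, -0.0369]
tool_rot: [-3.142, -0.0, 0.257]
force: [-1.1, -0.6, -0.1]
grip_width: 0.0853
finger_force: 0.0
```

```bash
python3 -m crank '{"travel":[[0,0.25,0],[0,0.5,0],[0,0.5,0],[0,0.5,0],[0,0.5,0]],"turn":[[0,0,0],[0,0,0],[0,0,0],[0,0,0],[0,0,0]],"gripper":[0,0,0.3,0.5,0.6]}' 60
python3 -m crank '{"travel":[[0,0,0],[0,0,0],[0,0,0],[0,0,0],[0,0,0]],"turn":[[0,0,0],[0,0,0],[0,0,0],[0,0,0],[0,0,0]],"gripper":[0.68,0.74,0.8,0.9,0.9]}'
```

```text
clock: 23.25
position: [0.4793, 0.1607, -0.0371]
tool_rot: [3.142, 0.0, 0.257]
force: [0.3, -0.1, -0.4]
grip_width: 0.0438
finger_force: 0.0
clock: 23.75
position: [0.4793, 0.1608, -0.0369]
tool_rot: [-3.142, -0.0, 0.258]
force: [-1.7, -0.4, 7.3]
grip_width: 0.0163
finger_force: 58.7
```

```bash
python3 -m crank '{"travel":[[0,0,0.5],[0,0,1.5],[0,0,3],[0,0,5],[0,0,7]],"turn":[[0,0,0],[0,0,0],[0,0,0],[0,0,0],[0,0,0]],"gripper":[0.9,0.9,0.9,0.9,0.9]}'
python3 -m crank '{"travel":[[0,0,2],[0,0,4],[0,0,6],[0,0,7.35],[0,0,7.35]],"turn":[[0,0,0],[0,0,0],[0,0,0],[0,0,0],[0,0,0]],"gripper":[0.9,0.9,0.9,0.9,0.9]}'
python3 -m crank '{"travel":[[-0.6,-5,0],[-1.2,-10,0],[-1.8,-15,0],[-2.4,-20,0],[-2.9,-24,0]],"turn":[[0,0,-2],[0,0,-4],[0,0,-6],[0,0,-8.2],[0,0,-8.2]],"gripper":[0.9,0.9,0.9,0.9,0.9]}'
python3 -m crank '{"travel":[[0,-1.9,0],[0,-1.9,0],[0,-1.9,0],[0,-1.9,0],[0,-1.9,0]],"turn":[[0,0,0],[0,0,0],[0,0,0],[0,0,0],[0,0,0]],"gripper":[0.9,0.9,0.9,0.9,0.9]}'
python3 - <<'E'
from h import *
g=snap("scene","s9"); f=snap("top","t9")
from workcell import bot; o=bot.observe(); print(o["position"],o["tool_rot"],o["grip_width"],o["finger_force"])
p=np.array(o["position"]); y=o["tool_rot"][2]; L=p+[.0844*np.cos(y),.0844*np.sin(y),.0445]
for cam,n in((g,"s"),(f,"t")): 
    e=proj(cam,[L])[0]; print(n,e)
    gray=cam["pixels"].max(2); u,v=e.astype(int)
    print("\n".join("".join("#" if x<70 else("+" if x<110 else ".") for x in r) for r in gray[v-20:v+21:1,u-24:u+25]))
E
```

```text
clock: 24.25
position: [0.4792, 0.1607, 0.0342]
tool_rot: [-3.142, -0.0, 0.257]
force: [-0.4, -0.2, -0.4]
grip_width: 0.0164
finger_force: 58.8
clock: 24.75
position: [0.4802, 0.1611, 0.1086]
tool_rot: [-3.141, -0.003, 0.257]
force: [0.8, 0.0, -1.2]
grip_width: 0.0161
finger_force: 58.8
clock: 25.25
position: [0.4492, -0.0818, 0.1062]
tool_rot: [3.141, 0.0, 0.112]
force: [1.2, -0.1, -1.7]
grip_width: 0.0162
finger_force: 58.9
clock: 25.75
position: [0.4504, -0.0972, 0.1063]
tool_rot: [-3.141, 0.0, 0.116]
force: [0.7, -0.4, -0.5]
grip_width: 0.0168
finger_force: 58.9
[ 0.45032939 -0.09746649  0.10632945] [-3.14144851e+00  1.04294654e-04  1.15718856e-01] 0.016348996612105902 58.90413165092468
s [326.40265731 220.58880177]
########+#############++...............+#########
#######++#############+...............+##########
#######++#############+.........+....+###########
#######++#############+........###+++############
########+#############+.......###################
#######++#############+.......###################
######+++############+........###################
###+.....########+++
[... 3059 characters left out ...]

+++++++++++######################################
+++++++++++######################################
++++++++++#######################################
++++++++++#######################################
+++++++++########################################
++++++++#########################################
+++++++##########################################
++++++###########################################
++++++###########################################
+++++############################################
++++#############################################
+++##############################################
+++##############################################
++###############################################
```

The lens is held level where expected (within about 1 px). Moving it forward over the dish.

```bash
python3 -m crank '{"travel":[[1.5,0.16,0],[3,0.31,0],[4.5,0.47,0],[5.5,0.57,0],[6,0.62,0]],"turn":[[0,0,0],[0,0,0],[0,0,0],[0,0,0],[0,0,0]],"gripper":[0.9,0.9,0.9,0.9,0.9]}'
python3 -m crank '{"travel":[[0.5,0.05,0],[1,0.1,0],[1.5,0.15,0],[1.9,0.2,0],[1.9,0.2,0]],"turn":[[0,0,0],[0,0,0],[0,0,0],[0,0,0],[0,0,0]],"gripper":[0.9,0.9,0.9,0.9,0.9]}'
python3 - <<'E'
from h import *
g=snap("scene","s10"); f=snap("top","t10")
from workcell import bot; o=bot.observe(); print(o["position"],o["tool_rot"],o["force"])
p=np.array(o["position"]); y=o["tool_rot"][2]; L=p+[.0844*np.cos(y),.0844*np.sin(y),.0445]
print("lens est",L.round(4))
for cam,n in((g,"s"),(f,"t")): 
    e=proj(cam,[L])[0]; print(n,e, "tip",proj(cam,[[.6549,-.0749,.1512]])[0])
    gray=cam["pixels"].max(2); u,v=e.astype(int); print(u,v)
    T=(70,120) if n=="s" else (55,85)
    print("\n".join("".join("#" if x<T[0] else("+" if x<T[1] else ".") for x in r) for r in gray[v-26:v+21:1,u-26:u+27]))
E
```

```text
clock: 26.35
position: [0.5109, -0.0916, 0.1063]
tool_rot: [-3.141, 0.0, 0.115]
force: [0.2, -0.5, -1.2]
grip_width: 0.0162
finger_force: 58.9
clock: 26.85
position: [0.5297, -0.0899, 0.1064]
tool_rot: [-3.142, -0.0, 0.114]
force: [-0.4, -0.0, -0.4]
grip_width: 0.0166
finger_force: 58.9
[ 0.52912271 -0.09005044  0.10634526] [-3.14156578e+00  1.68000309e-04  1.14283948e-01] [-0.21795168  0.09685007 -1.78451623]
lens est [ 0.613  -0.0804  0.1508]
s [298.66309009 204.27628958] tip [284.24281343 196.27698875]
298 204
+++++++++++++++++++++++++++++########################
++++++++++++++++++++##+++++##########################
+++++++++++++++++++###++++###########################
#++++++++++++++++######++##########+++###############
+#++++++++++######################+++################
++++++++++#######################+++#################
+++++++++############################################
+++#+++##############################################
#####################################################
#+++#################################################
#+++#####################################
[... 3864 characters left out ...]
#####+#+++++++++++++++++++++++++++++++++++++++++++++
######+++++++++++++++++++++++++++++++++++++++++++++++
#######++++++++++++++++++++++++++++++++++++++++++++++
######+#+++++++++++++++++++++++++++++++++++++++++++++
#####++++++++++++++++++++++++++++++++++++++++++++++++
#######++++++++++++++++++++++++++++++++++++++++++++++
#######++++++++++++++++++++++++++++++++++++++++++++++
####+++++++++++++++++++++++++++++++++++++++++++++++++
#####++#+++++++++++++++++++++++++++++++++++++++++++++
#####++++++++++++++++++++++++++++++++++++++++++++++++
#######++++++++++++++++++++++++++++++++++++++++++++++
######+++++++++++++++++++++++++++++++++++++++++++++++
#######++++++++++++++++++++++++++++++++++++++++++++++
```

```bash
python3 - <<'E'
from h import *
g=load("s10"); a=np.linspace(0,6.28,90)
def ext(L):
    P=np.vstack([np.c_[L[0]+.029*np.cos(a),L[1]+.029*np.sin(a),0*a+L[2]+z] for z in(-.0075,.0075)]); e=proj(g,P)-[272,178]
    return [e[:,0].min(),e[:,0].max(),e[:,1].min(),e[:,1].max()]
print(np.round(ext([.613,-.0804,.1508]),1))
v=g["pixels"].max(2)
for nm,s in(("bottom col 22..30",v[206:220,294:303].mean(1)),("left rows 24-29",v[202:208,280:292].mean(0)),("right",v[200:206,304:316].mean(0))): print(nm,s.round(0))
E
```

```text
[11.5 41.8 15.7 37.3]
bottom col 22..30 [236. 228. 166.  78.  34.  26.  26.  32.  93. 179. 228. 236. 235. 233.]
left rows 24-29 [128. 119. 112.  98.  64.  65. 104. 144. 180. 200. 210. 218.]
right [212. 202. 176. 134.  87.  38.  16.  16.  15.  17.  19.  16.]
```

Silhouette: the left edge is at 11.5 (expected 11.5) and the bottom at 36.3 (expected 37.3), so the lens height is right within about 2 mm. Settling, then handing in.

```bash
python3 -m crank '{"travel":[[0,0.05,0],[0,0.05,0],[0,0.05,0],[0,0.05,0],[0,0.05,0]],"turn":[[0,0,0],[0,0,0],[0,0,0],[0,0,0],[0,0,0]],"gripper":[0.9,0.9,0.9,0.9,0.9]}'
python3 -c "
from workcell import bot
print(bot.job_done())"
```

```text
clock: 27.45
position: [0.5292, -0.0895, 0.1064]
tool_rot: [-3.142, 0.0, 0.114]
force: [1.0, 0.2, -0.7]
grip_width: 0.0162
finger_force: 58.9
the job is handed in; nothing more can be done
None
```

The job is handed in at 27.5 s: the dish is in its seat, the stage is pushed to its stop, and the gripper is still holding the hand lens over the dish, within about 2 mm of the pointer height by camera estimate; no verdict was returned.

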